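Pull the filter plate of the bench meter and show it

TASK

A copper coil has been left lying on the service flap of the bench meter: first set it down in the two yellow forks of its raised rest. Then lift the flap by its blue handle until it leans back past upright and leave it open, and draw the filter plate up out of its slot by the orange tab. Finish while still holding the plate upright and still in the gripper, over the middle of the white inspection mat with its lower edge about 15 cm above the bench; leave the weight, the spool and the lab jack where they stand.

Things in the scene. Friction and masses are not known exactly. Their poses are not given: they have to be found in the camera images.
- meter: Navy bench meter, fixed, 240 (x) x 220 (y) x 130 (z) mm, within 15 degrees of square to the bench. Origin: centre of its underside on the bench, z up. In its top is a recess 120 (x) x 116 (y) mm, 48 mm deep, centred at x = +20 mm, y = 0, covered by the flap. In the recess floor (82 mm above the bench), centred at x = +10 mm, y = 0, is the slot that holds the filter plate: 15 (x) x 84 (y) mm, 62 mm deep. The display and knobs are on its +x side, away from the robot.
- flap (a joint): Angle of the pale grey flap in rad: 0 = closed (starts so), grows as its edge nearest the robot rises, pi/2 = upright, stop at 1.9 (leaning back, away from the robot). The hinge is stiff: the flap stays at any angle, and takes about 2 N at the handle to lift.
- flap_hinge (a point): Point on the hinge line, mid-width of the flap, at the flap's underside (130 mm above the bench). The hinge line is parallel to the meter's y axis, at x = +86 mm in the meter's frame. The flap is 132 x 132 x 7 mm and reaches from the hinge towards the robot; closed, its top face is 137.5 mm above the bench.
- flap_handle (a point): Centre of the flap's blue handle: a round bar 12 mm thick and 36 mm long, parallel to the hinge line, on a thin stem (10 mm along the bar, 8 mm across) in the middle of the flap. With the flap closed it lies 112 mm from the hinge line towards the robot and 37 mm above the hinge line (30 mm above the flap's top face). It swings with the flap, so with the flap upright it is on the side away from the robot. Can be pinched across the bar or on its two flat ends.
- coil: Copper coil, about 0.25 kg, starting on the flap between the handle and the hinge: a winding 28 mm thick and 114 mm long along its y axis between two blue square end flanges 46 x 46 x 8 mm (130 mm long overall). Origin: 23 mm below the middle of the axis, in line with the lower flange edges as it lies; z up at the start; y along the winding.
- coil_center (a point): Middle of the coil's axis, the place to grip the winding (at the start 23 mm above the flap's top face).
- rest: Raised coil rest, fixed: round dark base 96 mm across, column and crossbar (top 70 mm above the bench) carrying two upright yellow V forks, 8 mm thick, at y = -40 and +40 mm in its frame, each V open upwards, 90 degrees, about 44 mm wide at the mouth, top of the forks about 117 mm above the bench. 72 mm are free between the forks for the fingers. Origin: centre of the base's underside. Its y axis is the direction the coil's length must take (either way round).
- rest_seat (a point): The point of the rest where the middle of the coil's axis lies when the coil is seated: midway between the forks, 115 mm above the bench. Both forks then carry the winding between the flanges, with about 13 mm of play along it. Axes as rest.
- plate: Filter plate, about 0.12 kg, hidden under the flap and standing upright, loose, in the slot: dark frame with pale ribs 12 (x) x 80 (y) x 62 (z) mm, with an orange pull tab on top, 12 (x) x 30 (y) x 40 (z) mm, in the middle of its upper edge. Origin: centre of its lower edge (starts 20 mm above the bench); z up along the plate. Axes start along the meter's.
- plate_tab (a point): Middle of the top end of the orange tab is 102 mm above the plate's origin: this point. At the start 122 mm above the bench, 8 mm below the closed flap; the tab is clear down to the recess floor, 40 mm below this point.
- mat: White inspection mat, fixed, 130 x 150 x 3 mm with a pale green square at its middle. Origin: its centre, underside on the bench.
- weight: Brass weight with a knob, 38 mm across, 56 mm tall, loose; leave alone. Origin: centre of its underside.
- spool: Small copper spool standing upright with blue flanges, 44 mm across, 70 mm tall, loose; leave alone. Origin: centre of its underside.
- jack: Steel scissor lab jack, 130 x 110 mm, 75 mm tall, loose and heavy; leave alone. Origin: centre of its underside.
There are look-alikes about, which are no part of the job. Leave any pink or turquoise look-alike of the rest alone. There is more than one size of the coil; the one meant has the size given above.

How it is judged:
By the outcome, as a careful person would: the job done as asked, in the order asked, and still so for the second after the job is handed in, while the arm keeps its last pose, push and grip.
It also fails if it takes over 67 s, if anything falls off the work surface, if the arm or the gripper's body presses on something with over 40 N, if the wrist force passes 120 N, or if a joint passes its speed limit or range.

ROBOT

A 6-joint arm with a two-finger parallel gripper is mounted at the origin on the work surface. World frame = base frame: x ahead of the robot, y to its left, z up, the work surface at z = 0. Lengths are in m, angles in rad, forces in N, time in s.
With the tool pointing down it reaches from about 0.3 to 0.775 m from the base axis. Payload 14.6 kg.
Tool frame: the origin (TCP) lies on the centre line of the jaws, within the pads' length; the fingertips stand 19 mm ahead of it and the grasp point (between the pads) is the TCP (ctrl.tip_reach is the distance from the TCP to the fingertips, in m); x points along the fingers, y is the direction in which the jaws open and shut, and the axes are right-handed (so a half turn about x gives the same grasp; the last joint's range is limited). The gripper opens to 94 mm and grips with 3 to 60 N. Pads are 16 mm wide; open, the fingers measure 119 mm over their backs; the gripper's body (75 mm by 177 mm) begins 78 mm behind the grasp point.
Start: joints at [1.087, 0.3, 1.521, -0, 1.321, -0.067], TCP at [0.223, 0.503, 0.224] pointing down, gripper open.
Joint ranges: [-3.03, 3.03], [-0.79, 2.21], [0.23, 2.52], [-1.04, 4.18], [0, 3.07], [-2.55, 2.55]. Speed limits (rad/s): [2.22, 2.22, 2.57, 3.14, 3.14, 3.14].

INTERFACE

Orientations are given as [roll, pitch, yaw] about the fixed x, y, z axes, in that order (R = Rz(yaw) Ry(pitch) Rx(roll)).
In Python, from station import ctrl, optics, models gives the robot as it stands. The module is installed in compiled form; this text tells all that it offers.
- The arm moves only by the tool arm_command, never from a script. Its argument "deltas" is a list of rows, each an object with "translation": the shift along the tool's x, y, z in units of 25 mm (1.0 is 25 mm), a list of three; "turn": the turn, a rotation vector about the tool's x, y, z in units of 5 degrees (1.0 is 5 degrees), a list of three. In form: [{"translation": [x, y, z], "turn": [rx, ry, rz]}, ...]. A call has 1 to 12 rows; each row is the pose to reach, as a shift and turn from the pose commanded when the call began, along the tool's axes at that moment; what a row does not reach only later rows make up. A row lasts 1/12 s, in which the tool goes at most 41.7 mm and 7.16 degrees, less where a joint would pass 70% of its speed; a pose out of reach is approached as far as the arm can. A call with a gripper value outside its range is refused whole. "gripper" is the finger opening in mm, from 0 to 94, set as the call begins (left out, the last holds). The fingers move at their own pace and stop on an object; "force" is the grip in N (left out, the last holds). Time passes only in rows, so rows that repeat a pose let the fingers close. It gives the time, the measured TCP pose, the force and the opening at its end, in the units of the state.
- ctrl.get_obs(): the state, without advancing time (a new reading comes with each control period).
- optics.camera(name): name is "scene" or "top"; returns the picture (420x560x3 uint8, red, green, blue); there is no depth.
- optics.get_calibration(name): a dict with "K" (3x3 intrinsics, pixels), "origin" and "orientation" of the camera in the world. Camera axes: x right, y down, z forward; pixel columns grow to the right and rows downward; lengths in m; the calibration is good to about 2 mm. A picture is of the moment at which its call begins. get_calibration takes no time and is no camera call.
- ctrl.hand_in(): hands the job in, once; it reports no verdict.
Trained networks look in the newest picture that a camera, given by its name, has taken for a name from the list of things; names that differ only in an ending like _2 or _b are one class to them, and where a whole thing is asked for, a point or a joint stands for the part that bears it (a point fixed in the world has none). Each returns a list of dicts, best first, with "score" (0 to 1); they miss things now and then, are a little off and sometimes report something else, mostly with a low value. They report only what shows in the picture. A call takes as long as a camera call. They do not tell look-alikes from the thing itself.
- models.look_for(target, camera): "box" ([left, top, right, bottom] in pixels, round what is visible of it).
- models.cut_out(target, camera): "pixels" (420x560 bool, what is visible of it) and "box" ([left, top, right, bottom] in pixels, round what is visible of it).
- models.mark_of(target, camera): "at" ([column, row] in pixels: a listed point, or the origin of a listed thing).
The state is a dict: "time_s": time; "qpos": joint angles; "joint_vel": joint speeds; "tau": joint torques, N m; "ee_pos": TCP position; "eef_rot": TCP orientation; "force": force on the tool from outside, world axes, zero at the start; "moment": the same for the moment, N m; "grip_width": finger opening in m.
Only numpy, scipy, OpenCV 4.12 (cv2) and the standard library are available. Lean on these libraries where they do the work, as an engineer would, in place of code of your own. Each camera call takes 0.05 s, during which the arm holds its last target.

## Working session

There is one attempt and no reset: what is moved stays moved. The work goes in short steps, Python scripts to look and compute and a tool call to move; the robot and the scene stay as the last step left them, time stands still between calls to the robot, and variables do not carry over. Pictures are saved under pics/ and viewed, and the job is handed in when it is done.

Besides the shell and the picture viewer there is one more tool, called as name([rows], argument=value, ...), one row to a line, values as JSON. arm_command: Moves the arm, as the interface text tells. Its arguments: {"type":"object","properties":{"deltas":{"type":"array"},"gripper":{"type":"number"},"force":{"type":"number"}},"required":["deltas"]}

```bash
mkdir -p pics
python3 - <<'E'
from station import ctrl, optics, models
import cv2,numpy as np
for n in("scene","top"):
    im=optics.camera(n); cv2.imwrite(f"pics/{n}0.png",im[:,:,::-1])
    c=optics.get_calibration(n); print(n,c)
print(ctrl.get_obs(), ctrl.tip_reach)
E
```

```text
scene {'K': array([[422.26949114,   0.        , 281.75089658],
       [  0.        , 422.26949114, 212.65102548],
       [  0.        ,   0.        ,   1.        ]]), 'origin': array([ 1.26907357, -0.07647766,  0.95982442]), 'orientation': array([-2.41123311, -0.01438617,  1.60495949])}
top {'K': array([[503.38363716,   0.        , 274.04070355],
       [  0.        , 503.38363716, 210.40163245],
       [  0.        ,   0.        ,   1.        ]]), 'origin': array([ 0.36527205, -0.08006218,  1.32729946]), 'orientation': array([-3.00291997,  0.02200327, -1.60018663])}
{'time_s': 0.1, 'qpos': array([ 1.08739903e+00,  3.00396463e-01,  1.52149728e+00, -2.46625801e-06,
        1.32070439e+00, -6.66053052e-02]), 'joint_vel': array([ 0.00018057, -0.00062445, -0.001041  ,  0.00070731,  0.00046742,
        0.00076857]), 'tau': array([ 1.27714709e-03, -5.32649982e+01, -3.53276896e+01,  7.09316391e-02,
        2.35289015e-02, -9.63398543e-05]), 'ee_pos': array([0.22256464, 0.50272781, 0.22396271]), 'eef_rot': array([-1.63502573,  1.56979085, -2.05181711]), 'force': array([ 0.12187703, -0.94377986, -0.12382851]), 'moment': array([ 0.03608337,  0.02689328, -0.02254022]), 'grip_width': 0.09409104600710098} 0.019
```

View pics/scene0.png

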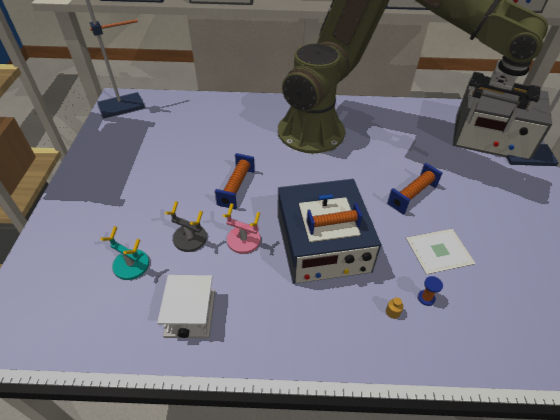

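View pics/top0.png

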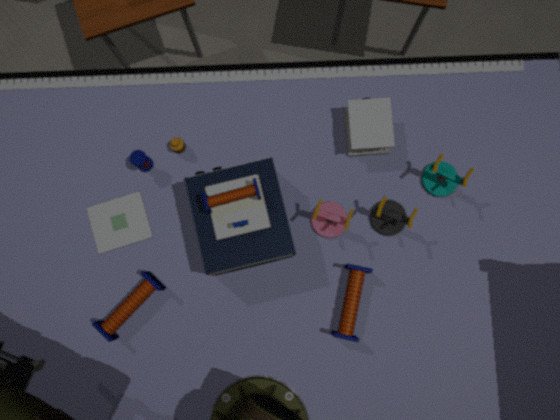

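Run:
```python
from station import ctrl, optics, models
for t in ["meter","flap_hinge","flap_handle","coil","coil_center","rest","rest_seat","mat","weight","spool","jack"]:
  for c in("scene","top"):
    print(t,c,[(round(d['score'],2),[round(float(x)) for x in d['at']]) for d in models.mark_of(t,c)])
```

```text
meter scene [(0.89, [324, 245]), (0.28, [439, 249])]
meter top [(0.7, [242, 220])]
flap_hinge scene [(0.69, [337, 239])]
flap_hinge top [(0.86, [232, 180]), (0.62, [120, 220])]
flap_handle scene [(0.6, [324, 195]), (0.58, [338, 239])]
flap_handle top [(0.86, [242, 223])]
coil scene [(0.77, [417, 196]), (0.72, [190, 240]), (0.7, [334, 223]), (0.57, [236, 182]), (0.19, [394, 313])]
coil top [(0.74, [233, 198]), (0.7, [131, 304]), (0.62, [352, 302])]
coil_center scene [(0.97, [414, 185]), (0.64, [234, 178]), (0.26, [336, 237])]
coil_center top [(0.96, [351, 300]), (0.89, [130, 304]), (0.85, [234, 196])]
rest scene [(0.58, [190, 238]), (0.57, [325, 198]), (0.56, [130, 265])]
rest top [(0.93, [439, 178]), (0.61, [387, 215]), (0.59, [329, 218])]
rest_seat scene [(0.68, [185, 213]), (0.63, [117, 238]), (0.58, [240, 210])]
rest_seat top [(0.85, [397, 212]), (0.79, [452, 169]), (0.57, [330, 213])]
mat scene [(0.65, [438, 249])]
mat top [(0.72, [116, 222])]
weight scene [(0.58, [393, 313])]
weight top [(0.63, [180, 148])]
spool scene [(0.63, [426, 298])]
spool top [(0.75, [146, 164]), (0.67, [230, 181]), (0.53, [242, 225])]
jack scene [(0.82, [187, 312])]
jack top [(0.78, [368, 131])]
```

The coil meant lies on the flap at about (336,218) in scene and (233,196) in top. The dark-based rest is at (190,238) and (388,216); the pink and turquoise rests are the look-alikes. Next I zoom in to refine positions.

```bash
cat > h.py <<'E'
import numpy as np, cv2
from scipy.spatial.transform import Rotation as R
from station import ctrl, optics, models
C={n:optics.get_calibration(n) for n in("scene","top")}
def ray(n,p):
    c=C[n]; d=np.linalg.inv(c["K"])@[p[0],p[1],1]; return c["origin"],R.from_euler('xyz',c["orientation"]).as_matrix()@d
def atz(n,p,z):
    o,d=ray(n,p); return o+d*(z-o[2])/d[2]
def proj(n,P):
    c=C[n]; q=(np.atleast_2d(P)-c["origin"])@R.from_euler('xyz',c["orientation"]).as_matrix(); q=q@c["K"].T; return q[:,:2]/q[:,2:]
def tri(a,b):
    A=[];B=[]
    for n,p in(("scene",a),("top",b)):
        o,d=ray(n,p); d=d/np.linalg.norm(d); M=np.eye(3)-np.outer(d,d); A.append(M);B.append(M@o)
    x=np.linalg.lstsq(np.vstack(A),np.hstack(B),rcond=None)[0]; return x
E
python3 - <<'E'
from h import *
print("mark atz: mat",atz("scene",(438,249),.003),atz("top",(116,222),.003),atz("top",(120,221),.003))
print("rest",atz("scene",(190,238),0),atz("top",(387,215),0))
print("seat",tri((185,213),(397,212)))
print("hinge",tri((337,239),(232,180)),"handle",tri((324,195),(242,223)),"coil",atz("top",(234,196),.1605),atz("scene",(336,218),.1605))
print("meter",atz("top",(242,220),0),atz("scene",(324,245),0))
s=cv2.imread("pics/scene0.png");t=cv2.imread("pics/top0.png")
cv2.imwrite("pics/sm.png",cv2.resize(s[170:290,260:400],None,fx=5,fy=5,interpolation=2))
cv2.imwrite("pics/tm.png",cv2.resize(t[145:285,170:310],None,fx=4.2,fy=4.2,interpolation=2))
cv2.imwrite("pics/sr.png",cv2.resize(s[190:290,90:280],None,fx=4,fy=4,interpolation=2))
cv2.imwrite("pics/tr.png",cv2.resize(t[140:260,290:480],None,fx=4,fy=4,interpolation=2))
E
```

```text
mark atz: mat [0.52987274 0.35658687 0.003     ] [0.53338797 0.36592519 0.003     ] [0.53573178 0.35522278 0.003     ]
rest [ 0.51997313 -0.35309341  0.        ] [ 0.52935829 -0.35479951  0.        ]
seat [ 0.52181614 -0.35313737  0.1108429 ]
hinge [0.61062001 0.04584181 0.13319751] handle [0.49990336 0.01679008 0.17534365] coil [0.56612729 0.03406135 0.1605    ] [0.5648265  0.04770775 0.1605    ]
meter [0.5283463  0.02964012 0.        ] [0.52790503 0.03296099 0.        ]
```

View pics/sm.png

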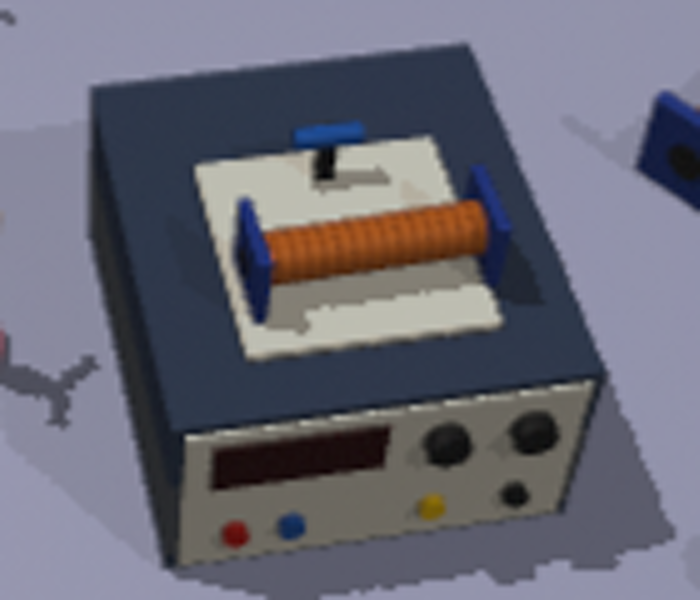

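View pics/tm.png

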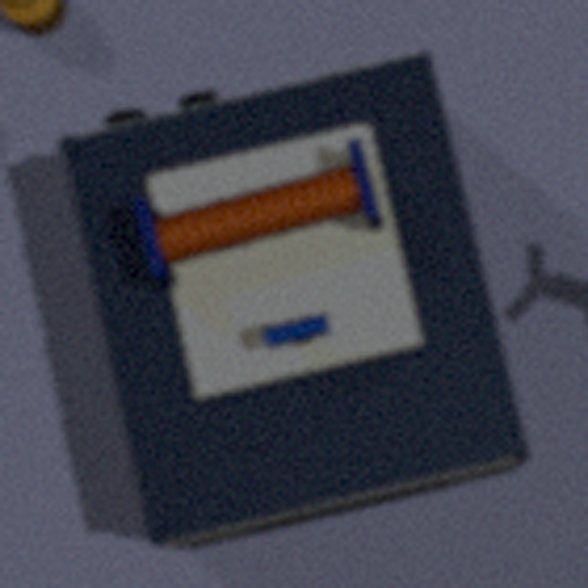

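View pics/sr.png

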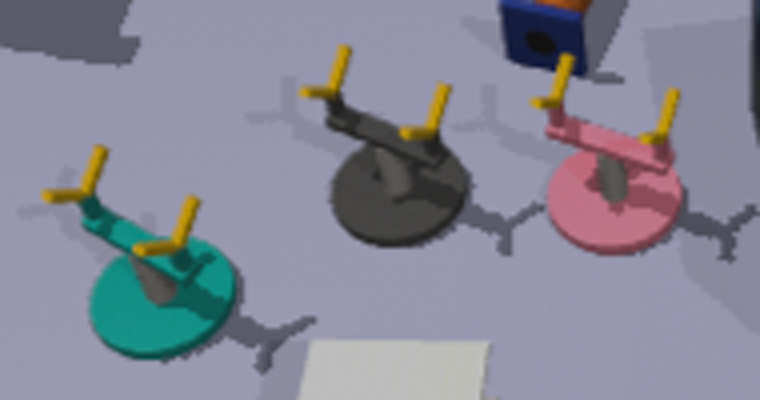

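View pics/tr.png

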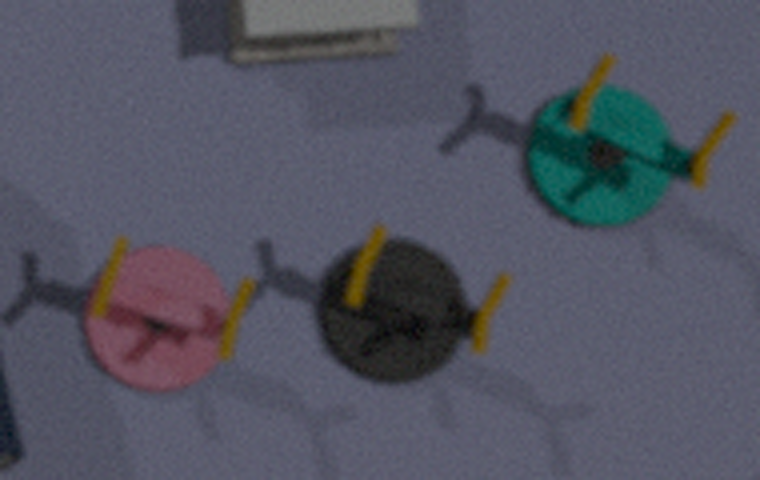

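```bash
cat > fit.py <<'E'
from h import *
from scipy.optimize import least_squares
def T(p,L):
    c,s=np.cos(p[2]),np.sin(p[2]); L=np.array(L,float); return np.c_[p[0]+c*L[:,0]-s*L[:,1],p[1]+s*L[:,0]+c*L[:,1],L[:,2]]
def fit(L,S,Tp,p0):
    S=np.array(S,float);Tp=np.array(Tp,float)
    def f(p):
        P=T(p,L); r=[]
        for n,q in(("scene",S),("top",Tp)):
            m=~np.isnan(q[:,0]); r.append((proj(n,P[m])-q[m]).ravel())
        return np.hstack(r)
    o=least_squares(f,p0,loss='soft_l1'); print(np.round(o.x,4),"yawdeg",round(np.degrees(o.x[2]),2)); print(np.round(f(o.x).reshape(-1,2),1).tolist()); return o.x
def crop(pts,s,ox,oy): return [((u+.5)/s+ox-.5,(v+.5)/s+oy-.5) for u,v in pts]
E
python3 - <<'E'
from fit import *
# meter: order near-left(x-,y+)...
L=[(.12,.11,.13),(.12,-.11,.13),(-.12,-.11,.13),(-.12,.11,.13)]+[(.086,.066,.1375),(.086,-.066,.1375),(-.046,-.066,.1375),(-.046,.066,.1375)]+[(-.026,.018,.173),(-.026,-.018,.173)]
tp=crop([(65,142),(430,55),(525,457),(150,540),(147,177),(372,123),(424,347),(195,400),(267,338),(327,323)],4.2,170,145)
sc=crop([(605,375),(182,433),(92,88),(468,44),(503,322),(248,358),(195,164),(432,137),(365,132),(295,136)],5,260,170)
m=fit(L,sc,tp,[.53,.03,.2])
# coil flange centres (mid flange), z=.1605
L=[(0,.061,.1605),(0,-.061,.1605)]
tp=crop([(153,238),(364,183)],4.2,170,145); sc=crop([(490,226),(254,260)],5,260,170)
c=fit(L,sc,tp,[.565,.04,.2])
print("coil in meter", (c[0]-m[0])*np.cos(m[2])+(c[1]-m[1])*np.sin(m[2]), -(c[0]-m[0])*np.sin(m[2])+(c[1]-m[1])*np.cos(m[2]))
# rest
L=[(.022,.04,.117),(-.022,.04,.117),(.022,-.04,.117),(-.022,-.04,.117)]
tp=crop([(380,230),(354,304),(505,277),(479,350)],4,290,140)
sc=crop([(403,133),(443,88),(303,92),(345,48)],4,90,190)
r=fit(L,sc,tp,[.52,-.353,-.3])
print("base",atz("top",crop([(393,310)],4,290,140)[0],.01),atz("scene",crop([(399,192)],4,90,190)[0],.01))
E
```

```text
[0.525  0.0263 0.2035] yawdeg 11.66
[[-0.2, -0.1], [-2.7, -0.3], [-0.7, -0.4], [0.2, 0.0], [-0.4, 0.2], [-0.8, -0.5], [-0.6, -0.1], [-0.3, -0.2], [-0.9, -1.2], [-0.4, -0.5], [-1.2, -0.6], [-0.2, -0.7], [0.5, -0.5], [-0.6, 1.3], [-0.6, -0.3], [-0.9, -0.1], [-0.8, -0.5], [-0.3, -0.2], [-1.2, 0.0], [-0.3, 0.0]]
[0.5683 0.0417 0.2253] yawdeg 12.91
[[-0.7, 0.9], [-0.3, 0.6], [-0.4, 0.4], [-0.5, 0.5]]
coil in meter 0.04553250875877497 0.006242972867415878
[ 0.5225 -0.3547 -0.4171] yawdeg -23.9
[[0.3, -0.7], [-0.4, -0.6], [0.1, -0.6], [-0.7, -0.3], [-0.2, -0.0], [-0.1, -1.9], [-0.2, 0.5], [-0.0, -1.0]]
base [ 0.52243174 -0.35467548  0.01      ] [ 0.5265039  -0.35223158  0.01      ]
```

```bash
cat > plan.py <<'E'
from fit import *
def down(phi): # tool x down, tool y at world angle phi
    x=np.array([0,0,-1.]); y=np.array([np.cos(phi),np.sin(phi),0]); return np.c_[x,y,np.cross(x,y)]
def obs():
    o=ctrl.get_obs(); return o,np.array(o["ee_pos"]),R.from_euler('xyz',o["eef_rot"]).as_matrix()
def rows(targets, ref=None):
    o,p,M=obs()
    print("t",round(o["time_s"],2),"pos",p.round(4),"q",np.round(o["qpos"],2),"jawang",round(float(np.arctan2(M[1,1],M[0,1])),4),"tilt x",M[:,0].round(3),"w",round(o["grip_width"],4),"F",np.round(o["force"],1))
    for q,phi in targets:
        q=np.array(q); D=M.T@down(phi); print((M.T@(q-p)/.025).round(2).tolist(), (np.degrees(R.from_matrix(D).as_rotvec())/5).round(2).tolist(), "dist",round(np.linalg.norm(q-p)*1000),"mm")
E
python3 - <<'E'
from plan import *
for phi in (.2253,.2253-np.pi): rows([((.568,.042,.30),phi),((.568,.042,.25),phi)])
E
```

```text
t 1.2 pos [0.2226 0.5029 0.2245] q [ 1.09  0.3   1.52  0.    1.32 -0.07] jawang 1.154 tilt x [-0. -0. -1.] w 0.0936 F [ 0.5 -0.1  0.2]
[-3.02, -11.27, 20.1] [10.64, -0.0, 0.0] dist 581 mm
[-1.02, -11.27, 20.1] [10.64, -0.0, 0.0] dist 577 mm
t 1.2 pos [0.2226 0.5029 0.2245] q [ 1.09  0.3   1.52  0.    1.32 -0.07] jawang 1.154 tilt x [-0. -0. -1.] w 0.0936 F [ 0.5 -0.1  0.2]
[-3.02, -11.27, 20.1] [-25.36, -0.0, -0.0] dist 581 mm
[-1.02, -11.27, 20.1] [-25.36, -0.0, -0.0] dist 577 mm
```

arm_command([
  {"translation": [-3.0,-1.0,1.7],"turn": [1,0,0]},
  {"translation": [-3.02,-2.0,3.4],"turn": [2,0,0]},
  {"translation": [-3.02,-3.0,5.1],"turn": [3,0,0]},
  {"translation": [-3.02,-11.27,20.1],"turn": [10.64,0,0]},
  {"translation": [-3.02,-11.27,20.1],"turn": [10.64,0,0]},
  {"translation": [-3.02,-11.27,20.1],"turn": [10.64,0,0]},
  {"translation": [-3.02,-11.27,20.1],"turn": [10.64,0,0]},
  {"translation": [-3.02,-11.27,20.1],"turn": [10.64,0,0]},
  {"translation": [-3.02,-11.27,20.1],"turn": [10.64,0,0]},
  {"translation": [-3.02,-11.27,20.1],"turn": [10.64,0,0]},
  {"translation": [-3.02,-11.27,20.1],"turn": [10.64,0,0]},
  {"translation": [-3.02,-11.27,20.1],"turn": [10.64,0,0]},
], gripper=56)

```text
time_s: 2.2
ee_pos: [0.508, 0.1205, 0.2978]
eef_rot: [1.537, 1.57, 0.191]
force: [-0.5, 1.0, 0.2]
grip_width: 0.0559
```

arm_command([
  {"translation": [0,0,0],"turn": [0,0,0]},
])

```text
time_s: 2.28
ee_pos: [0.5099, 0.1175, 0.2971]
eef_rot: [-0.24, 1.57, -1.591]
force: [-1.3, 0.2, -1.0]
grip_width: 0.0562
```

Run:
```python
from plan import *
rows([((.568,.042,.30),.2253),((.568,.042,.162),.2253)])
```

```text
t 2.28 pos [0.5099 0.1175 0.2971] q [ 0.16  0.19  1.49 -0.    1.46 -0.06] jawang 0.2204 tilt x [-0.    -0.001 -1.   ] w 0.0562 F [-1.3  0.2 -1. ]
[-0.11, 1.61, 3.46] [-0.06, 0.01, 0.0] dist 95 mm
[5.41, 1.61, 3.45] [-0.06, 0.01, 0.0] dist 165 mm
```

arm_command([
  {"translation": [0,0.8,1.7],"turn": [0,0,0]},
  {"translation": [0,1.61,3.46],"turn": [-0.06,0,0]},
  {"translation": [0,1.61,3.46],"turn": [-0.06,0,0]},
  {"translation": [1,1.61,3.46],"turn": [-0.06,0,0]},
  {"translation": [2,1.61,3.46],"turn": [-0.06,0,0]},
  {"translation": [2,1.61,3.46],"turn": [-0.06,0,0]},
])

```text
time_s: 2.78
ee_pos: [0.5642, 0.0472, 0.2429]
eef_rot: [-1.792, 1.564, -3.132]
force: [-0.5, -0.2, -1.2]
grip_width: 0.0561
```

Run:
```python
from plan import *
rows([((.568,.042,.162),.2253)])
for n in("scene","top"):
    im=optics.camera(n)[:,:,::-1]; cv2.imwrite(f"pics/{n}1.png",cv2.resize(im[140:300,230:430] if n=="scene" else im[120:300,150:350],None,fx=3.3,fy=3.3))
```

```text
t 2.78 pos [0.5642 0.0472 0.2429] q [ 0.02  0.33  1.44  0.    1.38 -0.21] jawang 0.2303 tilt x [-0.007 -0.    -1.   ] w 0.0561 F [-0.5 -0.2 -1.2]
[3.24, 0.12, 0.24] [0.06, -0.02, 0.08] dist 81 mm
```

View pics/scene1.png

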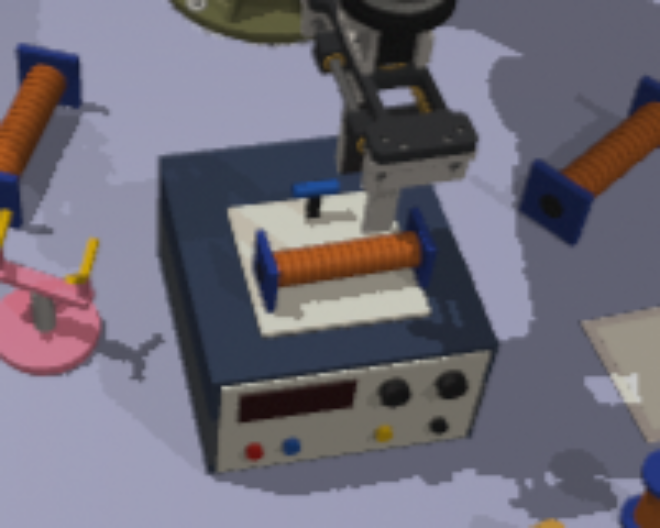

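The gripper hangs above the coil, with the fingers straddling towards its centre. Re-read the pose now that it has settled.

Run:
```python
from plan import *
rows([((.568,.042,.162),.2253)])
```

```text
t 2.88 pos [0.5655 0.0475 0.2479] q [ 0.02  0.32  1.44  0.    1.38 -0.21] jawang 0.231 tilt x [-0.001  0.    -1.   ] w 0.0561 F [-0.3 -0.9  0.4]
[3.44, 0.05, 0.24] [0.07, -0.0, 0.01] dist 86 mm
```

arm_command([
  {"translation": [0.7,0.05,0.24],"turn": [0,0,0]},
  {"translation": [1.5,0.05,0.24],"turn": [0,0,0]},
  {"translation": [2.3,0.05,0.24],"turn": [0,0,0]},
  {"translation": [3.0,0.05,0.24],"turn": [0,0,0]},
  {"translation": [3.4,0.05,0.24],"turn": [0,0,0]},
  {"translation": [3.4,0.05,0.24],"turn": [0,0,0]},
  {"translation": [3.4,0.05,0.24],"turn": [0,0,0]},
])

```text
time_s: 3.47
ee_pos: [0.5688, 0.0419, 0.164]
eef_rot: [1.342, 1.569, 0.003]
force: [0.4, -0.6, 0.5]
grip_width: 0.056
```

Run:
```python
from plan import *
for n in("scene",):
    im=optics.camera(n)[:,:,::-1]; cv2.imwrite(f"pics/{n}2.png",cv2.resize(im[140:300,230:430] if n=="scene" else im[120:300,150:350],None,fx=3.3,fy=3.3))
rows([((.568,.042,.162),.2253)])
```

```text
t 3.52 pos [0.5689 0.0418 0.1643] q [ 0.01  0.4   1.53  0.    1.21 -0.22] jawang 0.231 tilt x [ 0.002  0.    -1.   ] w 0.0561 F [ 0.4 -0.6  0.3]
[0.09, -0.04, -0.02] [0.07, 0.01, -0.02] dist 2 mm
```

View pics/scene2.png

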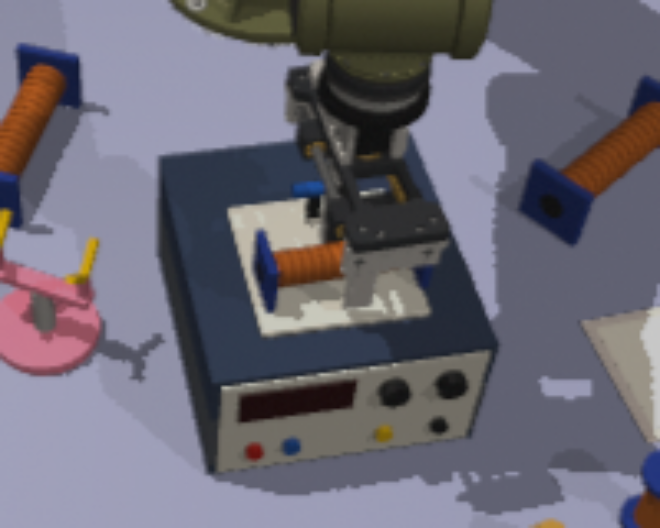

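arm_command([
  {"translation": [0.08,0,0],"turn": [0,0,0]},
  {"translation": [0.08,0,0],"turn": [0,0,0]},
  {"translation": [0.08,0,0],"turn": [0,0,0]},
  {"translation": [0.08,0,0],"turn": [0,0,0]},
  {"translation": [0.08,0,0],"turn": [0,0,0]},
  {"translation": [0.08,0,0],"turn": [0,0,0]},
], gripper=15, force=25)

```text
time_s: 4.02
ee_pos: [0.5682, 0.0416, 0.1608]
eef_rot: [-1.098, 1.571, -2.438]
force: [-2.5, -1.0, 3.5]
grip_width: 0.0274
```

Run:
```python
from plan import *
rows([((.568,.042,.26),.2253)])
```

```text
t 4.02 pos [0.5682 0.0416 0.1608] q [ 0.01  0.4   1.54 -0.    1.2  -0.22] jawang 0.2307 tilt x [-0. -0. -1.] w 0.0274 F [-2.5 -1.   3.5]
[-3.97, -0.0, -0.02] [0.06, 0.0, 0.0] dist 99 mm
```

arm_command([
  {"translation": [-0.3,0,0],"turn": [0,0,0]},
  {"translation": [-1,0,0],"turn": [0,0,0]},
  {"translation": [-2,0,0],"turn": [0,0,0]},
  {"translation": [-3,0,0],"turn": [0,0,0]},
  {"translation": [-3.6,0,0],"turn": [0,0,0]},
  {"translation": [-3.97,0,0],"turn": [0,0,0]},
  {"translation": [-3.97,0,0],"turn": [0,0,0]},
  {"translation": [-3.97,0,0],"turn": [0,0,0]},
  {"translation": [-3.97,0,0],"turn": [0,0,0]},
])

```text
time_s: 4.77
ee_pos: [0.5679, 0.0416, 0.2583]
eef_rot: [-1.789, 1.569, -3.129]
force: [0.1, -0.4, -3.7]
grip_width: 0.0269
```

Run:
```python
from plan import *
im=optics.camera("scene")[:,:,::-1]; cv2.imwrite(f"pics/scene3.png",cv2.resize(im[120:300,230:430],None,fx=3.3,fy=3.3))
rows([((.5225,-.3547,.26),-.417)])
```

```text
t 4.82 pos [0.5679 0.0416 0.2583] q [ 0.01  0.32  1.41 -0.    1.41 -0.22] jawang 0.2307 tilt x [-0.002 -0.    -1.   ] w 0.027 F [ 0.5  0.5 -4.1]
[-0.06, -5.39, 15.02] [7.42, 0.0, 0.03] dist 399 mm
```

View pics/scene3.png

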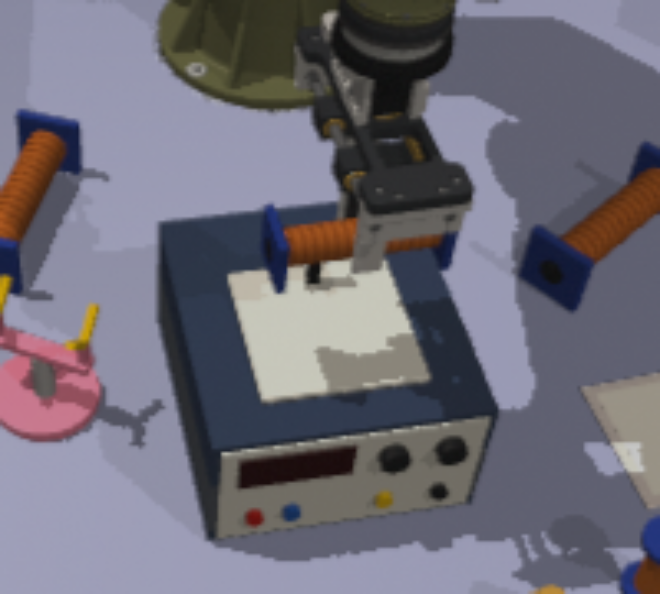

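The coil is held level at mid-winding, flanges at about (276,240) and (447,245) in the crop. Next, carry it over the rest.

arm_command([
  {"translation": [0,-0.2,0.6],"turn": [0.3,0,0]},
  {"translation": [0,-0.6,1.6],"turn": [0.8,0,0]},
  {"translation": [0,-1.1,3.0],"turn": [1.5,0,0]},
  {"translation": [0,-1.6,4.4],"turn": [2.2,0,0]},
  {"translation": [0,-2.1,5.8],"turn": [2.9,0,0]},
  {"translation": [0,-2.6,7.2],"turn": [3.6,0,0]},
  {"translation": [0,-3.1,8.6],"turn": [4.3,0,0]},
  {"translation": [0,-3.6,10.0],"turn": [5.0,0,0]},
  {"translation": [0,-4.1,11.4],"turn": [5.7,0,0]},
  {"translation": [0,-4.6,12.8],"turn": [6.4,0,0]},
  {"translation": [0,-5.0,14.0],"turn": [7.0,0,0]},
  {"translation": [0,-5.2,14.6],"turn": [7.25,0,0]},
])

```text
time_s: 5.82
ee_pos: [0.5239, -0.3467, 0.2582]
eef_rot: [-1.548, 1.569, 2.757]
force: [-1.1, 0.3, -3.5]
grip_width: 0.0276
```

arm_command([
  {"translation": [0,-0.19,0.42],"turn": [0.15,0,0]},
  {"translation": [0,-0.19,0.42],"turn": [0.15,0,0]},
  {"translation": [0,-0.19,0.42],"turn": [0.15,0,0]},
  {"translation": [0,-0.19,0.42],"turn": [0.15,0,0]},
])

```text
time_s: 6.15
ee_pos: [0.5171, -0.3499, 0.2599]
eef_rot: [2.9, 1.571, 0.916]
force: [0.3, -0.3, -2.7]
grip_width: 0.0278
```

Run:
```python
from plan import *
for n in("scene","top"):
    im=optics.camera(n)[:,:,::-1]; cv2.imwrite(f"pics/{n}4.png",cv2.resize(im[130:300,80:280] if n=="scene" else im[120:300,300:500],None,fx=3.3,fy=3.3))
rows([((.5225,-.3547,.26),-.417)])
```

```text
t 6.25 pos [ 0.5172 -0.35    0.2601] q [-0.65  0.45  1.24  0.    1.46 -0.24] jawang -0.4129 tilt x [ 0. -0. -1.] w 0.0273 F [-0.6 -1.1 -3.4]
[0.0, 0.27, 0.09] [0.05, -0.0, -0.0] dist 7 mm
```

View pics/scene4.png

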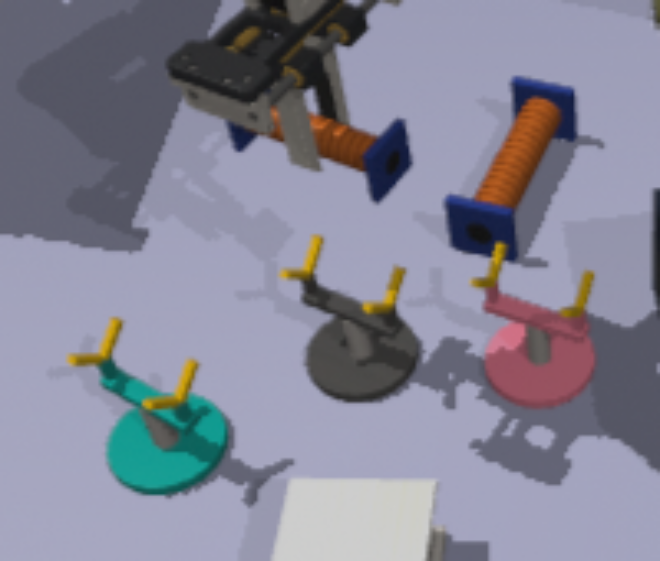

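View pics/top4.png

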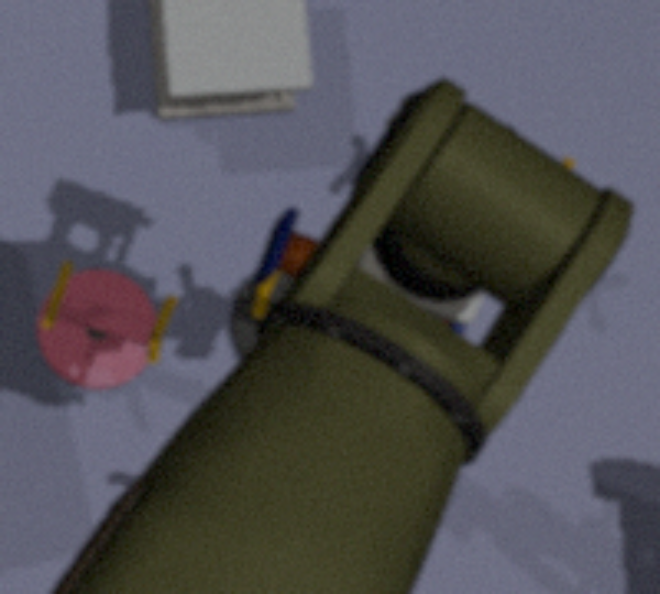

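The coil is above the dark rest. Move to the centre and part-way down, then check with an overlay.

arm_command([
  {"translation": [0.3,0.15,0.05],"turn": [0.05,0,0]},
  {"translation": [1,0.27,0.09],"turn": [0.05,0,0]},
  {"translation": [2,0.27,0.09],"turn": [0.05,0,0]},
  {"translation": [2.8,0.27,0.09],"turn": [0.05,0,0]},
  {"translation": [3.4,0.27,0.09],"turn": [0.05,0,0]},
  {"translation": [3.4,0.27,0.09],"turn": [0.05,0,0]},
  {"translation": [3.4,0.27,0.09],"turn": [0.05,0,0]},
])

```text
time_s: 6.83
ee_pos: [0.5221, -0.3556, 0.1743]
eef_rot: [-1.812, 1.57, 2.481]
force: [0.0, -0.4, -2.8]
grip_width: 0.0276
```

Run:
```python
from plan import *
im=optics.camera("scene")[:,:,::-1].copy()
rows([((.5225,-.3547,.115),-.417)])
o,p,M=obs(); ph=np.arctan2(M[1,1],M[0,1])
big=cv2.resize(im[170:290,120:260],None,fx=5,fy=5,interpolation=2)
def dot(P,col):
    for u,v in proj("scene",P): cv2.circle(big,(int((u+.5-120)*5),int((v+.5-170)*5)),3,col,-1)
q=[p[0],p[1],ph]
fl=[(x,y,p[2]+z) for y in(.065,-.065) for x in(-.023,.023) for z in(-.023,.023)]
dot(T(q,fl),(0,255,0))
dot(T([.5225,-.3547,-.417],[(.022,.04,.117),(-.022,.04,.117),(.022,-.04,.117),(-.022,-.04,.117)]),(0,0,255))
cv2.imwrite("pics/ov5.png",big)
```

```text
t 6.88 pos [ 0.5224 -0.356   0.1755] q [-0.66  0.52  1.33  0.    1.29 -0.24] jawang -0.419 tilt x [ 0.001 -0.    -1.   ] w 0.0274 F [ 0.8  0.3 -3.7]
[2.42, -0.02, -0.05] [-0.02, 0.0, -0.01] dist 61 mm
```

View pics/ov5.png

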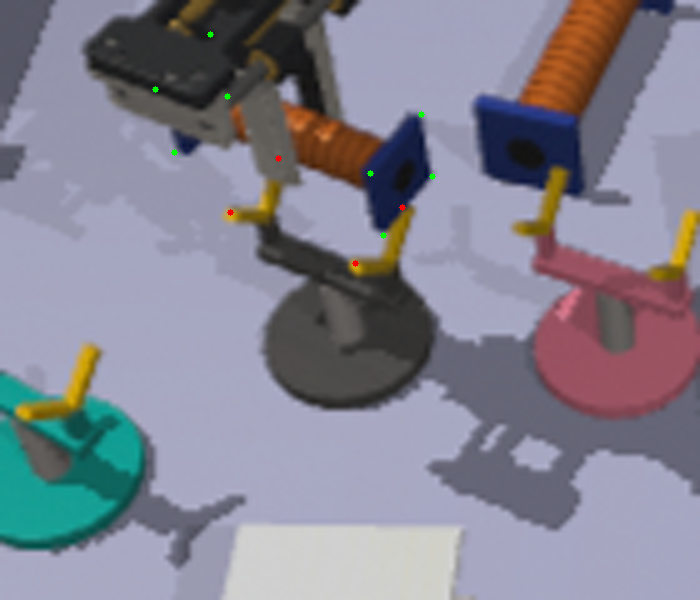

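Predicted and actual flange corners agree to about 1 px and the forks sit under the winding. Descend.

arm_command([
  {"translation": [0.5,-0.02,-0.05],"turn": [0,0,0]},
  {"translation": [1.0,-0.02,-0.05],"turn": [0,0,0]},
  {"translation": [1.4,-0.02,-0.05],"turn": [0,0,0]},
  {"translation": [1.8,-0.02,-0.05],"turn": [0,0,0]},
  {"translation": [2.1,-0.02,-0.05],"turn": [0,0,0]},
  {"translation": [2.25,-0.02,-0.05],"turn": [0,0,0]},
  {"translation": [2.3,-0.02,-0.05],"turn": [0,0,0]},
  {"translation": [2.3,-0.02,-0.05],"turn": [0,0,0]},
])

```text
time_s: 7.55
ee_pos: [0.5221, -0.3547, 0.1172]
eef_rot: [-2.377, 1.571, 1.916]
force: [-0.6, 0.1, -3.2]
grip_width: 0.0274
```

```bash
cat > ov.py <<'E'
from plan import *
def shot(name):
    im=optics.camera("scene")[:,:,::-1].copy()
    cv2.imwrite(name,cv2.resize(im[170:290,120:260],None,fx=5,fy=5,interpolation=2))
E
python3 - <<'E'
from ov import *
shot("pics/ov6.png")
rows([((.5225,-.3547,.115),-.417)])
E
```

```text
t 7.6 pos [ 0.5222 -0.3548  0.1176] q [-0.65  0.58  1.38  0.    1.18 -0.24] jawang -0.4194 tilt x [ 0. -0. -1.] w 0.0274 F [-0.  -0.6 -3.5]
[0.11, 0.01, -0.01] [-0.03, 0.0, -0.01] dist 3 mm
```

View pics/ov6.png

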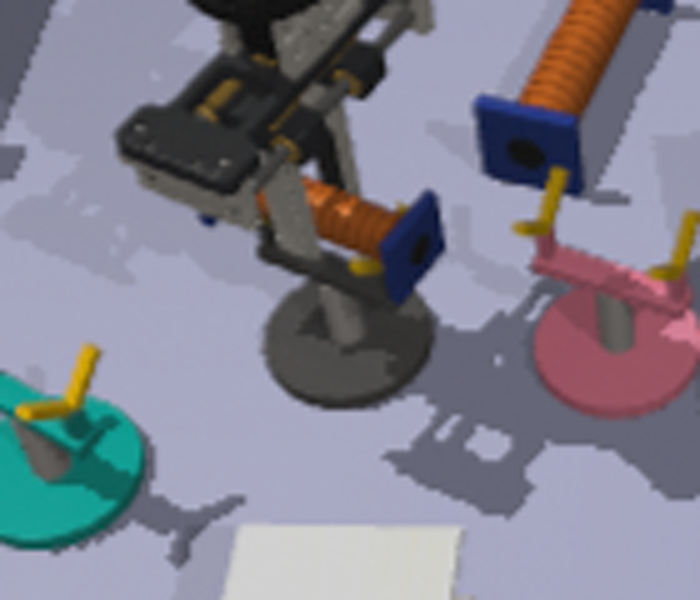

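The winding lies in the near fork at (365,262), with the flange outside it at (412,248). Lower slowly until contact.

arm_command([
  {"translation": [0.04,0,0],"turn": [0,0,0]},
  {"translation": [0.08,0,0],"turn": [0,0,0]},
  {"translation": [0.12,0,0],"turn": [0,0,0]},
  {"translation": [0.12,0,0],"turn": [0,0,0]},
])

```text
time_s: 7.93
ee_pos: [0.5222, -0.3549, 0.1159]
eef_rot: [1.27, 1.569, -0.72]
force: [-4.8, 2.9, 8.6]
grip_width: 0.0272
```

arm_command([
  {"translation": [0,0,0],"turn": [0,0,0]},
  {"translation": [0,0,0],"turn": [0,0,0]},
  {"translation": [0,0,0],"turn": [0,0,0]},
  {"translation": [0,0,0],"turn": [0,0,0]},
  {"translation": [-0.5,0,0],"turn": [0,0,0]},
  {"translation": [-1.5,0,0],"turn": [0,0,0]},
  {"translation": [-2.8,0,0],"turn": [0,0,0]},
  {"translation": [-4.2,0,0],"turn": [0,0,0]},
  {"translation": [-5.6,0,0],"turn": [0,0,0]},
  {"translation": [-6.4,0,0],"turn": [0,0,0]},
  {"translation": [-6.4,0,0],"turn": [0,0,0]},
  {"translation": [-6.4,0,0],"turn": [0,0,0]},
], gripper=64)

```text
time_s: 8.93
ee_pos: [0.5222, -0.3548, 0.2759]
eef_rot: [1.334, 1.568, -0.656]
force: [0.7, -0.0, -0.5]
grip_width: 0.0641
```

Run:
```python
from ov import *
shot("pics/ov7.png")
m=[.525,.0263,.2035]
h=T(m,[(-.026,0,.167)])[0]; print("handle",h)
rows([(np.r_[h[:2],.27],m[2]+np.pi/2)])
```

```text
handle [0.4995365  0.02104544 0.167     ]
t 8.98 pos [ 0.5219 -0.3545  0.2742] q [-0.65  0.46  1.19 -0.    1.49 -0.24] jawang -0.4194 tilt x [-0.  0. -1.] w 0.0641 F [-0.4  0.   0.3]
[0.17, -6.93, -13.36] [-25.14, -0.0, 0.0] dist 376 mm
```

View pics/ov7.png

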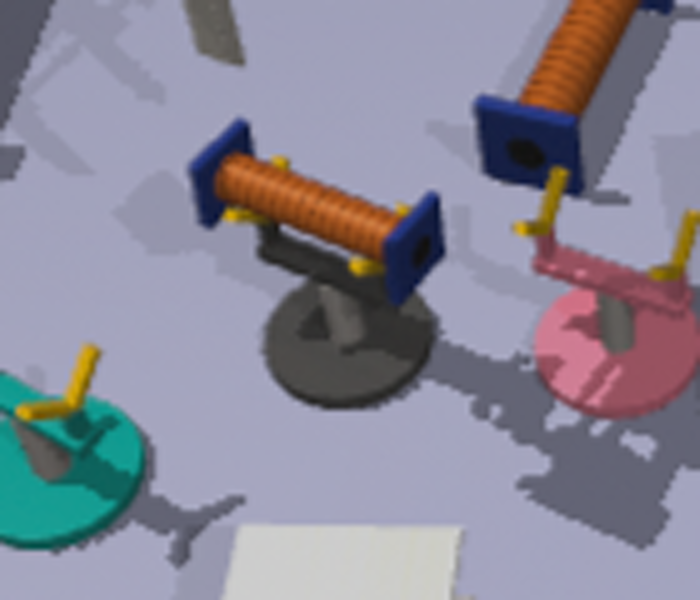

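The coil is seated in both forks, with both flanges outside. Next, move to the handle.

arm_command([
  {"translation": [0.1,-0.6,-1.2],"turn": [1,0,0]},
  {"translation": [0.17,-1.3,-2.5],"turn": [2.1,0,0]},
  {"translation": [0.17,-2.0,-3.9],"turn": [3.2,0,0]},
  {"translation": [0.17,-2.7,-5.3],"turn": [4.3,0,0]},
  {"translation": [0.17,-3.4,-6.7],"turn": [5.4,0,0]},
  {"translation": [0.17,-4.1,-8.1],"turn": [6.5,0,0]},
  {"translation": [0.17,-4.8,-9.5],"turn": [7.6,0,0]},
  {"translation": [0.17,-5.5,-10.8],"turn": [8.7,0,0]},
  {"translation": [0.17,-6.2,-12.0],"turn": [9.8,0,0]},
  {"translation": [0.17,-6.7,-12.9],"turn": [10.6,0,0]},
  {"translation": [0.17,-6.93,-13.36],"turn": [10.86,0,0]},
  {"translation": [0.17,-6.93,-13.36],"turn": [10.86,0,0]},
])

```text
time_s: 9.98
ee_pos: [0.4991, 0.0232, 0.269]
eef_rot: [-0.373, 1.569, 2.974]
force: [-0.2, -0.5, 0.2]
grip_width: 0.0638
```

arm_command([
  {"translation": [0,0,0],"turn": [0,0,0]},
  {"translation": [0,0,0],"turn": [0,0,0]},
])

```text
time_s: 10.15
ee_pos: [0.4997, 0.0202, 0.2694]
eef_rot: [-0.085, 1.569, -3.022]
force: [0.6, 0.3, -0.0]
grip_width: 0.0638
```

Run:
```python
from plan import *
im=optics.camera("scene")[:,:,::-1].copy()
cv2.imwrite("pics/s8.png",cv2.resize(im[130:290,250:410],None,fx=3.7,fy=3.7,interpolation=2))
rows([((.4995,.021,.19),.2035-np.pi/2),((.4995,.021,.167),.2035-np.pi/2)])
```

```text
t 10.2 pos [0.4998 0.02   0.2695] q [-0.03  0.16  1.59 -0.    1.39  1.33] jawang -1.3673 tilt x [-0.001 -0.    -1.   ] w 0.064 F [-0.4 -0.6  0.2]
[3.18, -0.04, -0.0] [-0.0, 0.01, 0.0] dist 80 mm
[4.1, -0.04, -0.0] [-0.0, 0.01, 0.0] dist 103 mm
```

View pics/s8.png

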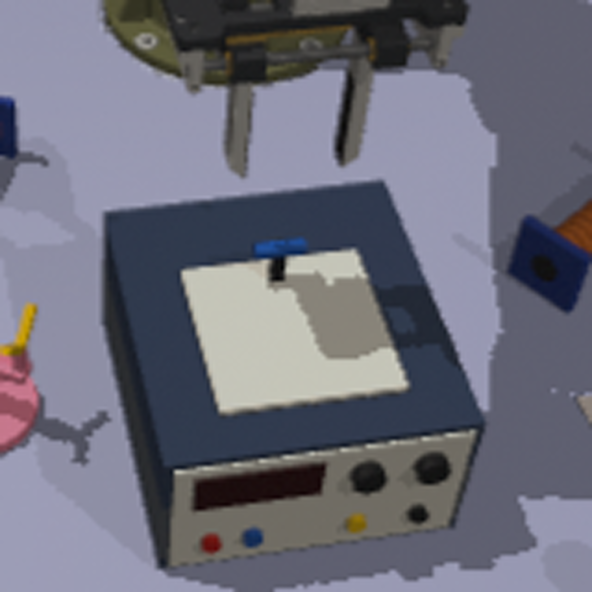

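arm_command([
  {"translation": [0.8,-0.04,0],"turn": [0,0,0]},
  {"translation": [1.7,-0.04,0],"turn": [0,0,0]},
  {"translation": [2.5,-0.04,0],"turn": [0,0,0]},
  {"translation": [3.2,-0.04,0],"turn": [0,0,0]},
  {"translation": [3.7,-0.04,0],"turn": [0,0,0]},
  {"translation": [4.0,-0.04,0],"turn": [0,0,0]},
  {"translation": [4.1,-0.04,0],"turn": [0,0,0]},
  {"translation": [4.1,-0.04,0],"turn": [0,0,0]},
  {"translation": [4.1,-0.04,0],"turn": [0,0,0]},
])

```text
time_s: 10.95
ee_pos: [0.4999, 0.0216, 0.1682]
eef_rot: [2.862, 1.57, -0.077]
force: [-0.1, -0.1, 0.8]
grip_width: 0.0642
```

Run:
```python
from plan import *
im=optics.camera("scene")[:,:,::-1].copy()
cv2.imwrite("pics/s9.png",cv2.resize(im[150:250,270:390],None,fx=5,fy=5,interpolation=2))
rows([((.4995,.021,.167),.2035-np.pi/2)])
```

```text
t 11.0 pos [0.5    0.0217 0.1683] q [-0.03  0.25  1.73  0.    1.17  1.34] jawang -1.3673 tilt x [ 0.001 -0.    -1.   ] w 0.064 F [ 0.9  0.3 -0.4]
[0.05, 0.02, 0.02] [-0.0, -0.01, -0.0] dist 2 mm
```

View pics/s9.png

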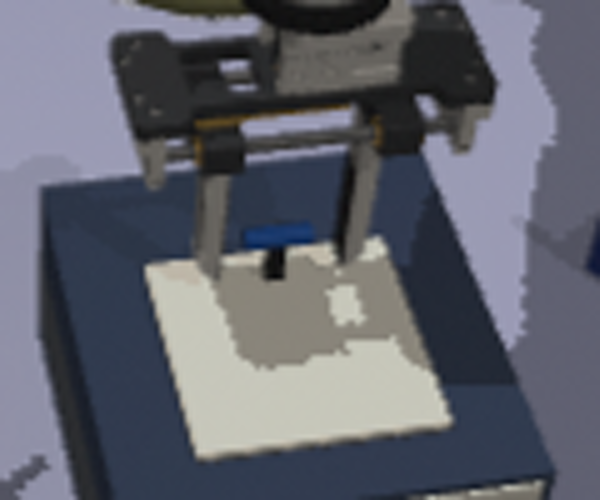

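The bar (crop 243–313, row 235) sits about 3 mm off the middle of the fingers (228 and 345). Shift, then pinch.

arm_command([
  {"translation": [0.05,0.12,0],"turn": [0,0,0]},
  {"translation": [0.05,0.12,0],"turn": [0,0,0]},
  {"translation": [0.05,0.12,0],"turn": [0,0,0]},
  {"translation": [0.05,0.12,0],"turn": [0,0,0]},
  {"translation": [0.05,0.12,0],"turn": [0,0,0]},
  {"translation": [0.05,0.12,0],"turn": [0,0,0]},
  {"translation": [0.05,0.12,0],"turn": [0,0,0]},
], gripper=25, force=20)

```text
time_s: 11.58
ee_pos: [0.4999, 0.0205, 0.1664]
eef_rot: [-1.499, 1.568, 1.847]
force: [-2.7, 12.2, 1.4]
grip_width: 0.0358
```

```bash
cat > flap.py <<'E'
from plan import *
def go(thetas,base=None):
    m=[.525,.0263,.2035]
    o,p,M=obs()
    r=np.hypot(.112,.037); a0=np.arctan2(.037,-.112)
    print("t",o["time_s"],"pos",p.round(4),"F",np.round(o["force"],1),"w",round(o["grip_width"],4),"q",np.round(o["qpos"],2))
    # express current in hinge frame
    h=T(m,[(.086,0,.13)])[0]; ex=np.array([np.cos(m[2]),np.sin(m[2]),0])
    cu=[(p-h)@ex,p[2]-.13]; th=a0-np.arctan2(cu[1],cu[0]); print("theta now",th,"radius",np.hypot(*cu),"vs",r)
    rr=np.hypot(*cu)
    for t in thetas:
        k=np.clip((t-th)/.8,0,1); ra=rr+(r-rr)*k
        a=a0-t; q=np.array([ra*np.cos(a)-cu[0],ra*np.sin(a)-cu[1]])
        d=M.T@(q[0]*ex+np.array([0,0,q[1]])); print(round(t,2),(d/.025).round(2).tolist())
E
python3 - <<'E'
from flap import *
go(np.arange(.05,1.01,.08))
E
```

```text
t 11.5833 pos [0.4999 0.0205 0.1664] F [-2.7 12.2  1.4] w 0.0358 q [-0.03  0.25  1.73  0.    1.17  1.33]
theta now -0.004586795976340152 radius 0.11754163066680126 vs 0.11795338062132853
0.05 [-0.24, -0.0, -0.08]
0.13 [-0.59, -0.0, -0.23]
0.21 [-0.92, -0.0, -0.41]
0.29 [-1.24, -0.0, -0.61]
0.37 [-1.54, -0.0, -0.84]
0.45 [-1.82, -0.0, -1.09]
0.53 [-2.08, -0.01, -1.36]
0.61 [-2.32, -0.01, -1.65]
0.69 [-2.54, -0.01, -1.96]
0.77 [-2.73, -0.01, -2.28]
0.85 [-2.89, -0.01, -2.63]
0.93 [-3.02, -0.01, -2.98]
```

arm_command([
  {"translation": [-0.12,-0.07,-0.04],"turn": [0,0,0]},
  {"translation": [-0.24,-0.07,-0.08],"turn": [0,0,0]},
  {"translation": [-0.42,-0.07,-0.15],"turn": [0,0,0]},
  {"translation": [-0.59,-0.07,-0.23],"turn": [0,0,0]},
  {"translation": [-0.76,-0.07,-0.32],"turn": [0,0,0]},
  {"translation": [-0.92,-0.07,-0.41],"turn": [0,0,0]},
  {"translation": [-1.08,-0.07,-0.51],"turn": [0,0,0]},
  {"translation": [-1.24,-0.07,-0.61],"turn": [0,0,0]},
  {"translation": [-1.39,-0.07,-0.72],"turn": [0,0,0]},
  {"translation": [-1.54,-0.07,-0.84],"turn": [0,0,0]},
])

```text
time_s: 12.42
ee_pos: [0.5206, 0.0251, 0.2051]
eef_rot: [-0.893, 1.57, 2.453]
force: [-1.1, 2.9, -4.3]
grip_width: 0.0356
```

Run:
```python
from flap import *
im=optics.camera("scene")[:,:,::-1].copy()
cv2.imwrite("pics/s10.png",cv2.resize(im[130:250,260:400],None,fx=5,fy=5,interpolation=2))
go(np.arange(.41,1.4,.08))
```

```text
t 12.4667 pos [0.5212 0.0252 0.2058] F [-1.   2.5 -0.3] w 0.0357 q [-0.02  0.25  1.63  0.    1.26  1.34]
theta now 0.38156115016887515 radius 0.11764921314597183 vs 0.11795338062132853
0.41 [-0.1, 0.0, -0.09]
0.49 [-0.37, 0.0, -0.35]
0.57 [-0.62, 0.0, -0.63]
0.65 [-0.85, 0.0, -0.93]
0.73 [-1.05, 0.0, -1.25]
0.81 [-1.22, 0.0, -1.58]
0.89 [-1.37, 0.0, -1.93]
0.97 [-1.49, 0.0, -2.29]
1.05 [-1.58, 0.0, -2.65]
1.13 [-1.65, 0.0, -3.03]
1.21 [-1.68, 0.0, -3.4]
1.29 [-1.68, 0.0, -3.78]
1.37 [-1.65, 0.0, -4.16]
```

View pics/s10.png

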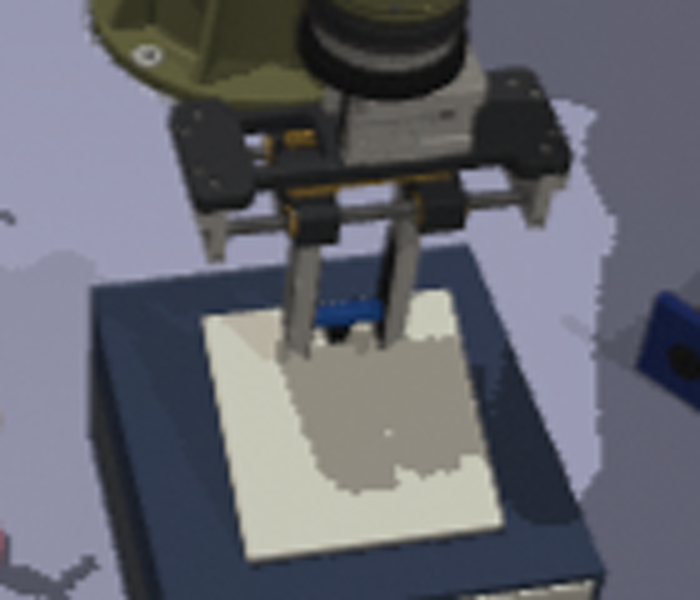

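The bar is between the fingers and the flap has risen to about 0.38 rad. Forces are small, so continue.

arm_command([
  {"translation": [-0.24,0,-0.22],"turn": [0,0,0]},
  {"translation": [-0.5,0,-0.49],"turn": [0,0,0]},
  {"translation": [-0.74,0,-0.78],"turn": [0,0,0]},
  {"translation": [-0.95,0,-1.09],"turn": [0,0,0]},
  {"translation": [-1.14,0,-1.41],"turn": [0,0,0]},
  {"translation": [-1.3,0,-1.75],"turn": [0,0,0]},
  {"translation": [-1.43,0,-2.11],"turn": [0,0,0]},
  {"translation": [-1.54,0,-2.47],"turn": [0,0,0]},
  {"translation": [-1.62,0,-2.84],"turn": [0,0,0]},
  {"translation": [-1.67,0,-3.22],"turn": [0,0,0]},
  {"translation": [-1.68,0,-3.59],"turn": [0,0,0]},
  {"translation": [-1.67,0,-3.97],"turn": [0,0,0]},
])

```text
time_s: 13.47
ee_pos: [0.6183, 0.0456, 0.2477]
eef_rot: [-2.747, 1.57, 0.599]
force: [-3.4, 4.8, 2.3]
grip_width: 0.0354
```

Run:
```python
from flap import *
im=optics.camera("scene")[:,:,::-1].copy()
cv2.imwrite("pics/s11.png",cv2.resize(im[110:250,260:420],None,fx=4,fy=4,interpolation=2))
go(np.arange(1.37,1.90,.08))
```

```text
t 13.5167 pos [0.6195 0.0459 0.2476] F [1.3 5.3 6.8] w 0.0358 q [0.01 0.45 1.27 0.   1.42 1.38]
theta now 1.3404559644035903 radius 0.11805824229805689 vs 0.11795338062132853
1.37 [0.01, 0.0, -0.14]
1.45 [0.08, 0.0, -0.51]
1.53 [0.17, 0.0, -0.88]
1.61 [0.28, 0.0, -1.24]
1.69 [0.43, 0.0, -1.58]
1.77 [0.61, 0.0, -1.92]
1.85 [0.81, 0.0, -2.24]
```

View pics/s11.png

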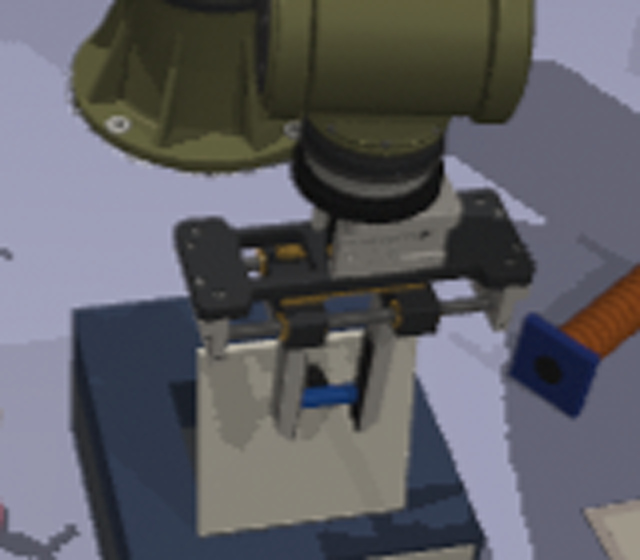

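arm_command([
  {"translation": [0.02,0,-0.18],"turn": [0,0,0]},
  {"translation": [0.06,0,-0.42],"turn": [0,0,0]},
  {"translation": [0.12,0,-0.69],"turn": [0,0,0]},
  {"translation": [0.2,0,-0.97],"turn": [0,0,0]},
  {"translation": [0.28,0,-1.24],"turn": [0,0,0]},
  {"translation": [0.38,0,-1.49],"turn": [0,0,0]},
  {"translation": [0.48,0,-1.68],"turn": [0,0,0]},
  {"translation": [0.58,0,-1.86],"turn": [0,0,0]},
  {"translation": [0.68,0,-2.04],"turn": [0,0,0]},
  {"translation": [0.68,0,-2.04],"turn": [0,0,0]},
])

```text
time_s: 14.35
ee_pos: [0.6692, 0.0564, 0.2314]
eef_rot: [-3.083, 1.566, 0.263]
force: [3.6, 6.7, 6.7]
grip_width: 0.0355
```

Run:
```python
from flap import *
im=optics.camera("scene")[:,:,::-1].copy()
cv2.imwrite("pics/s12.png",cv2.resize(im[110:270,260:420],None,fx=3.7,fy=3.7,interpolation=2))
go([1.8])
```

```text
t 14.4 pos [0.669  0.0563 0.2315] F [3.  7.2 7.3] w 0.0361 q [0.03 0.57 1.12 0.   1.45 1.4 ]
theta now 1.7937921081344235 radius 0.11847773108958785 vs 0.11795338062132853
1.8 [0.02, 0.0, -0.02]
```

View pics/s12.png

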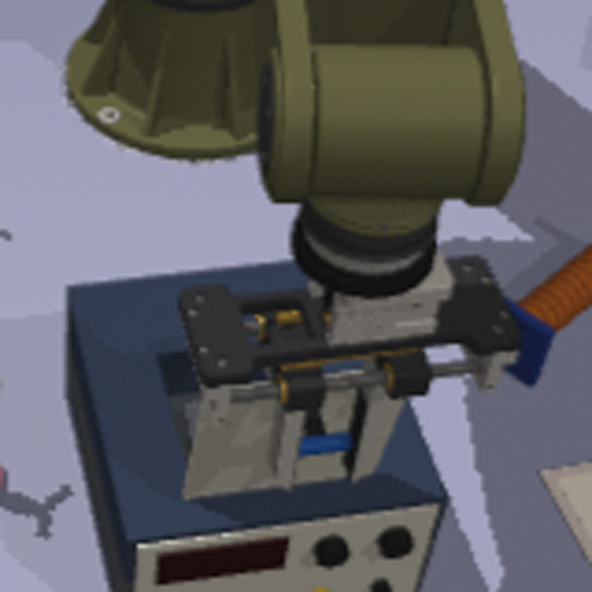

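The flap leans back at about 1.79 rad. Release it and rise straight up.

arm_command([
  {"translation": [0,0,0],"turn": [0,0,0]},
  {"translation": [0,0,0],"turn": [0,0,0]},
  {"translation": [0,0,0],"turn": [0,0,0]},
  {"translation": [0,0,0],"turn": [0,0,0]},
  {"translation": [-0.5,0,0],"turn": [0,0,0]},
  {"translation": [-1.2,0,0],"turn": [0,0,0]},
  {"translation": [-2.2,0,0],"turn": [0,0,0]},
  {"translation": [-3.2,0,0],"turn": [0,0,0]},
  {"translation": [-4.0,0,0],"turn": [0,0,0]},
  {"translation": [-4.4,0,0],"turn": [0,0,0]},
  {"translation": [-4.4,0,0],"turn": [0,0,0]},
], gripper=60)

```text
time_s: 15.32
ee_pos: [0.6679, 0.0552, 0.3417]
eef_rot: [2.925, 1.567, -0.013]
force: [0.3, 0.0, -0.4]
grip_width: 0.0603
```

Run:
```python
from plan import *
im=optics.camera("scene")[:,:,::-1].copy()
cv2.imwrite("pics/s13.png",cv2.resize(im[110:270,260:420],None,fx=3.7,fy=3.7,interpolation=2))
m=[.525,.0263,.2035]; q=T(m,[(.010,0,.12)])[0]; print(q)
rows([(np.r_[q[:2],.34],m[2]-np.pi/2),(np.r_[q[:2],.18],m[2]-np.pi/2)])
```

```text
[0.53479365 0.02832098 0.12      ]
t 15.37 pos [0.6677 0.0552 0.3396] q [ 0.03  0.54  0.92 -0.    1.68  1.4 ] jawang -1.3673 tilt x [ 0.001 -0.    -1.   ] w 0.0599 F [-0.9  0.2 -0.3]
[-0.02, -0.02, 5.42] [-0.0, -0.01, -0.0] dist 136 mm
[6.38, -0.02, 5.43] [-0.0, -0.01, -0.0] dist 209 mm
```

View pics/s13.png

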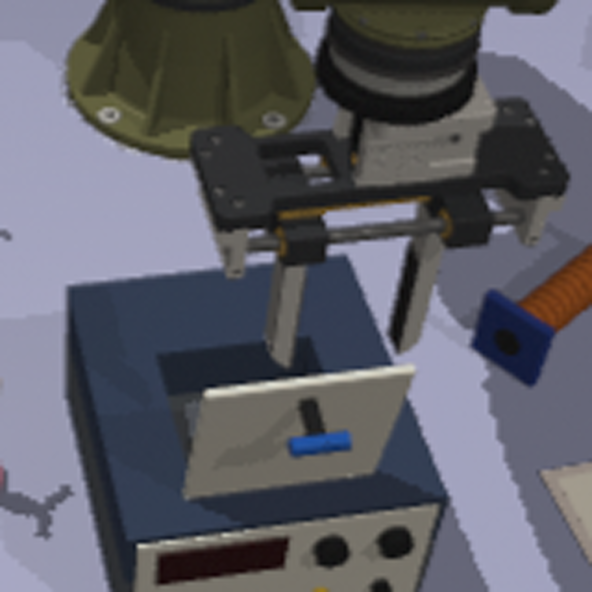

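The flap stays open. Move back over the tab, keeping the height.

arm_command([
  {"translation": [0,0,1],"turn": [0,0,0]},
  {"translation": [0,0,2.2],"turn": [0,0,0]},
  {"translation": [0,0,3.5],"turn": [0,0,0]},
  {"translation": [0,-0.02,4.6],"turn": [0,0,0]},
  {"translation": [0,-0.02,5.2],"turn": [0,0,0]},
  {"translation": [0,-0.02,5.42],"turn": [0,0,0]},
  {"translation": [0,-0.02,5.42],"turn": [0,0,0]},
  {"translation": [1,-0.02,5.42],"turn": [0,0,0]},
  {"translation": [2.5,-0.02,5.42],"turn": [0,0,0]},
  {"translation": [4,-0.02,5.42],"turn": [0,0,0]},
  {"translation": [4.8,-0.02,5.42],"turn": [0,0,0]},
  {"translation": [4.8,-0.02,5.42],"turn": [0,0,0]},
])

```text
time_s: 16.37
ee_pos: [0.5336, 0.0286, 0.214]
eef_rot: [-0.218, 1.562, 3.128]
force: [0.3, 0.4, -0.9]
grip_width: 0.0599
```

Run:
```python
from plan import *
im=optics.camera("scene")[:,:,::-1].copy()
cv2.imwrite("pics/s14.png",cv2.resize(im[110:270,260:420],None,fx=3.7,fy=3.7,interpolation=2))
im=optics.camera("top")[:,:,::-1].copy()
cv2.imwrite("pics/t14.png",cv2.resize(im[130:290,160:320],None,fx=3.7,fy=3.7,interpolation=2))
q=np.array([.5348,.0283])
rows([(np.r_[q[:2],.108],.2035-np.pi/2)])
```

```text
t 16.47 pos [0.5354 0.0285 0.2194] q [-0.02  0.27  1.57  0.    1.3   1.35] jawang -1.3671 tilt x [-0.001  0.    -1.   ] w 0.0601 F [0.3 0.  0.1]
[4.46, 0.0, 0.02] [0.0, 0.01, 0.0] dist 111 mm
```

View pics/s14.png

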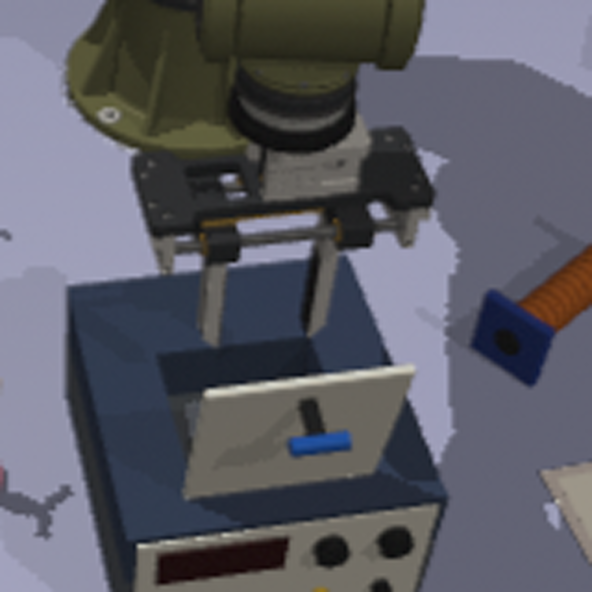

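View pics/t14.png

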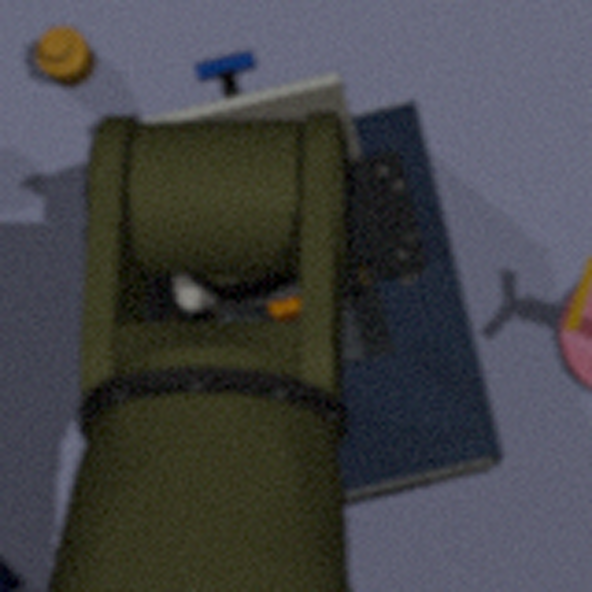

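Run:
```python
from plan import *
P=T([.525,.0263,.2035],[(.01,y,.122) for y in(.015,0,-.015)]); print(P.round(4),(proj("top",P)-[160,130])*3.7)
```

```text
[[0.5318 0.043  0.122 ]
 [0.5348 0.0283 0.122 ]
 [0.5378 0.0136 0.122 ]] [[267.04217351 306.22283086]
 [289.35904567 300.9147614 ]
 [311.67004143 295.60808964]]
```

The orange tab shows at crop (285,305), within 2 mm of the prediction. Descend.

arm_command([
  {"translation": [0.6,0,0.05],"turn": [0,0,0]},
  {"translation": [1.4,0,0.05],"turn": [0,0,0]},
  {"translation": [2.2,0,0.05],"turn": [0,0,0]},
  {"translation": [2.8,0,0.05],"turn": [0,0,0]},
  {"translation": [3.4,0,0.05],"turn": [0,0,0]},
  {"translation": [3.9,0,0.05],"turn": [0,0,0]},
  {"translation": [4.2,0,0.05],"turn": [0,0,0]},
  {"translation": [4.4,0,0.05],"turn": [0,0,0]},
  {"translation": [4.4,0,0.05],"turn": [0,0,0]},
  {"translation": [4.4,0,0.05],"turn": [0,0,0]},
])

```text
time_s: 17.3
ee_pos: [0.5341, 0.0282, 0.1104]
eef_rot: [2.925, 1.57, -0.013]
force: [0.9, -0.2, -0.4]
grip_width: 0.0603
```

arm_command([
  {"translation": [0,0,0],"turn": [0,0,0]},
  {"translation": [0,0,0],"turn": [0,0,0]},
  {"translation": [0,0,0],"turn": [0,0,0]},
  {"translation": [0,0,0],"turn": [0,0,0]},
  {"translation": [0,0,0],"turn": [0,0,0]},
  {"translation": [0,0,0],"turn": [0,0,0]},
  {"translation": [0,0,0],"turn": [0,0,0]},
], gripper=18, force=25)

```text
time_s: 17.88
ee_pos: [0.5336, 0.0281, 0.1097]
eef_rot: [2.72, 1.571, -0.218]
force: [0.5, -1.5, 0.6]
grip_width: 0.0295
```

Run:
```python
from plan import *
rows([((.5348,.0283,.25),.2035-np.pi/2)])
```

```text
t 17.88 pos [0.5336 0.0281 0.1097] q [-0.02  0.39  1.69 -0.    1.07  1.35] jawang -1.3672 tilt x [ 0. -0. -1.] w 0.0295 F [ 0.5 -1.5  0.6]
[-5.61, 0.0, -0.05] [0.0, -0.0, -0.0] dist 140 mm
```

arm_command([
  {"translation": [-0.3,0,0],"turn": [0,0,0]},
  {"translation": [-0.7,0,0],"turn": [0,0,0]},
  {"translation": [-1.2,0,0],"turn": [0,0,0]},
  {"translation": [-1.8,0,0],"turn": [0,0,0]},
  {"translation": [-2.4,0,0],"turn": [0,0,0]},
  {"translation": [-3.0,0,0],"turn": [0,0,0]},
  {"translation": [-3.6,0,0],"turn": [0,0,0]},
  {"translation": [-4.2,0,0],"turn": [0,0,0]},
  {"translation": [-4.8,0,0],"turn": [0,0,0]},
  {"translation": [-5.4,0,0],"turn": [0,0,0]},
  {"translation": [-5.8,0,0],"turn": [0,0,0]},
  {"translation": [-5.8,0,0],"turn": [0,0,0]},
])

```text
time_s: 18.88
ee_pos: [0.5341, 0.0282, 0.2572]
eef_rot: [2.93, 1.567, -0.008]
force: [-0.2, 0.1, -1.7]
grip_width: 0.0293
```

Run:
```python
from plan import *
im=optics.camera("scene")[:,:,::-1].copy()
cv2.imwrite("pics/s15.png",cv2.resize(im[90:290,260:480],None,fx=3,fy=3,interpolation=2))
print(models.mark_of("mat","scene")[:1])
# mat centre from green square
for n in("scene",):
    hsv=cv2.cvtColor(im,cv2.COLOR_BGR2HSV)
t=cv2.imread("pics/top0.png"); s=cv2.imread("pics/scene0.png")
for n,i,b in(("top",t,(85,190,155,255)),("scene",s,(405,228,475,275))):
    c=i[b[1]:b[3],b[0]:b[2]].astype(int); mk=(c[...,1]-c[...,2]>12)&(c[...,1]-c[...,0]>8); v,u=np.nonzero(mk); p=(u.mean()+b[0],v.mean()+b[1]); print(n,mk.sum(),p,atz(n,p,.003))
rows([((.533,.356,.24),.2035-np.pi/2)])
```

```text
[{'at': [438.3, 249.3], 'score': 0.89}]
top 198 (np.float64(118.65151515151516), np.float64(221.63636363636363)) [0.53413747 0.35882014 0.003     ]
scene 162 (np.float64(439.81481481481484), np.float64(249.679012345679)) [0.53206798 0.36125566 0.003     ]
t 18.98 pos [0.5334 0.0282 0.2544] q [-0.02  0.24  1.52  0.    1.38  1.35] jawang -1.3671 tilt x [ 0.  0. -1.] w 0.0299 F [ 0.2  0.2 -1.8]
[0.58, -12.85, -2.64] [0.0, -0.0, -0.0] dist 328 mm
```

View pics/s15.png

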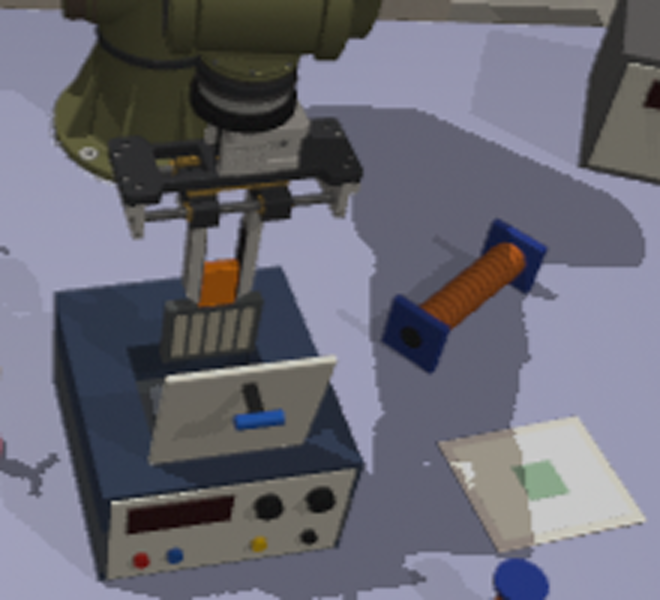

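The plate is out of the slot and upright, held by the tab at (218,283) in the crop. The mat's green square gives its centre as about (0.533, 0.359). Carry it over.

arm_command([
  {"translation": [0,-0.4,-0.08],"turn": [0,0,0]},
  {"translation": [0,-1.2,-0.25],"turn": [0,0,0]},
  {"translation": [0,-2.3,-0.47],"turn": [0,0,0]},
  {"translation": [0,-3.5,-0.72],"turn": [0,0,0]},
  {"translation": [0,-4.7,-0.96],"turn": [0,0,0]},
  {"translation": [0,-5.9,-1.21],"turn": [0,0,0]},
  {"translation": [0,-7.1,-1.46],"turn": [0,0,0]},
  {"translation": [0,-8.3,-1.7],"turn": [0,0,0]},
  {"translation": [0,-9.5,-1.95],"turn": [0,0,0]},
  {"translation": [0,-10.7,-2.19],"turn": [0,0,0]},
  {"translation": [0.1,-11.7,-2.4],"turn": [0,0,0]},
  {"translation": [0.3,-12.4,-2.54],"turn": [0,0,0]},
])

```text
time_s: 19.98
ee_pos: [0.532, 0.3476, 0.2461]
eef_rot: [-0.044, 1.57, -2.98]
force: [-0.3, -0.3, -1.7]
grip_width: 0.0298
```

arm_command([
  {"translation": [0.15,-0.35,-0.07],"turn": [0,0,0]},
  {"translation": [0.28,-0.57,-0.12],"turn": [0,0,0]},
  {"translation": [0.28,-0.57,-0.12],"turn": [0,0,0]},
  {"translation": [0.28,-0.57,-0.12],"turn": [0,0,0]},
  {"translation": [0.28,-0.57,-0.12],"turn": [0,0,0]},
  {"translation": [0.28,-0.57,-0.12],"turn": [0,0,0]},
])

```text
time_s: 20.48
ee_pos: [0.5334, 0.3583, 0.2405]
eef_rot: [-2.996, 1.57, 0.348]
force: [-0.6, -0.1, -1.6]
grip_width: 0.0298
```

Run:
```python
from plan import *
for n in("scene","top"):
    im=optics.camera(n)[:,:,::-1].copy(); o,p,M=obs()
    q=[p[0],p[1],.2035]
    for u,v in proj(n,T(q,[(0,.04,.15),(0,-.04,.15),(0,.04,.212),(0,-.04,.212)])): cv2.circle(im,(int(round(u)),int(round(v))),1,(0,0,255),-1)
    cv2.imwrite(f"pics/{n}16.png",cv2.resize(im,(800,600)))
    if n=="scene": cv2.imwrite("pics/s16c.png",cv2.resize(im[80:280,380:520],None,fx=3,fy=3,interpolation=2))
rows([((.533,.359,.24),.2035-np.pi/2)])
```

```text
t 20.58 pos [0.5333 0.3585 0.2405] q [ 0.53  0.5   1.21 -0.    1.43  1.9 ] jawang -1.368 tilt x [ 0.  0. -1.] w 0.0295 F [ 0.   0.4 -1.6]
[0.02, -0.02, 0.01] [-0.01, -0.01, 0.0] dist 1 mm
```

View pics/scene16.png

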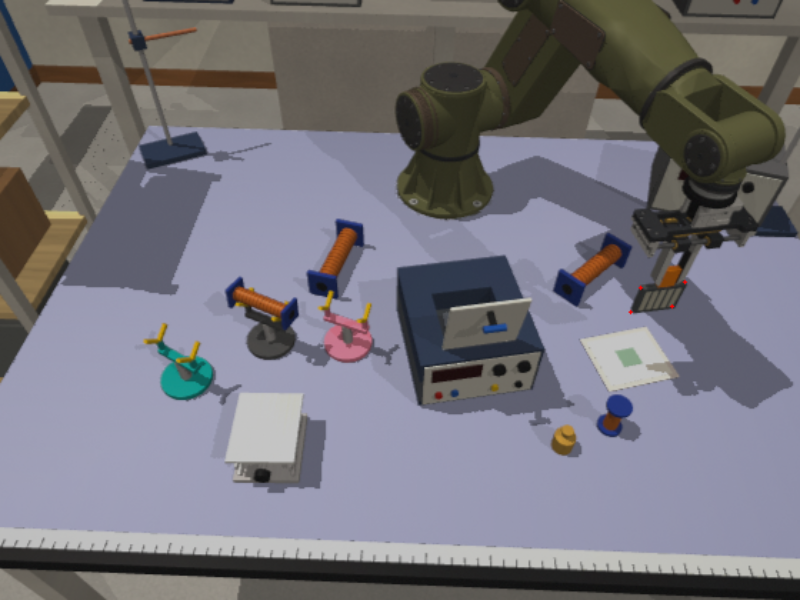

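View pics/s16c.png

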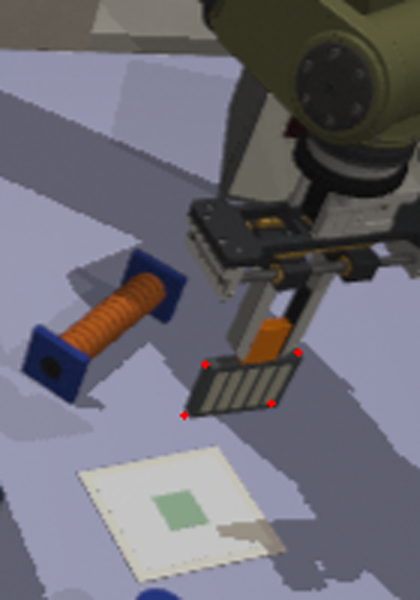

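View pics/top16.png

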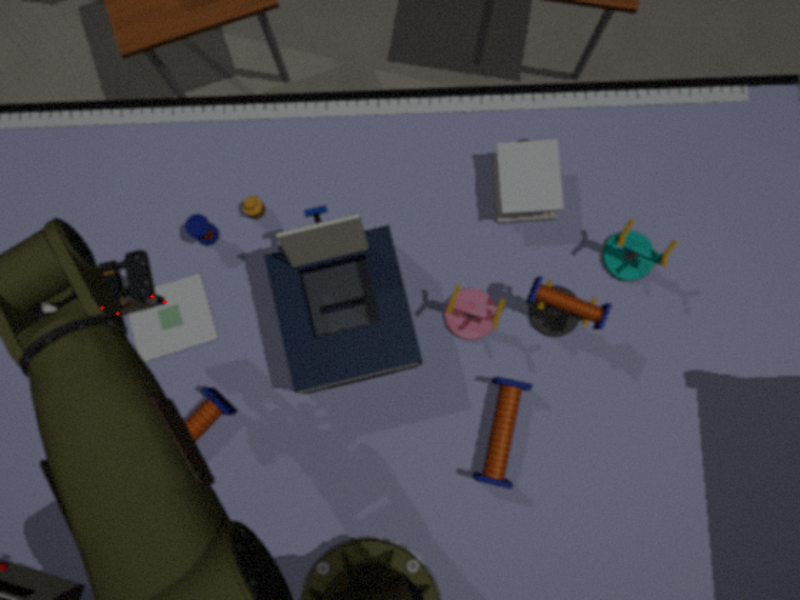

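The picture agrees with the overlay. The plate is upright over the mat with its lower edge at about 0.15 m, the flap is open, the coil is seated and the other items have not moved. Hand in.

```bash
python3 -c "
from station import ctrl
print(ctrl.hand_in())"
```

```text
the job is handed in; nothing more can be done
None
```

I did the whole job in the order asked and handed it in at about 20.6 s; no verdict came back.

- **Coil:** it lies in both yellow forks of the dark-based rest, with both flanges outside the forks.
- **Flap:** I opened it to about 1.79 rad, leaning back past upright, and the last pictures show it staying there.
- **Plate:** it is held upright by the orange tab at about (0.533, 0.3585) m, against a mat centre measured at about (0.533, 0.36) m. Its lower edge is about 15 cm above the bench, and the overlay of where it should be matched the picture to about 1 px.
- **Left alone:** the weight, spool, lab jack and look-alikes stand where they were, judging by the last pictures.

Small disagreements:
- The two cameras differed by about 2–3 mm on the mat centre.
- My sideways correction at the flap handle overshot by about 2 mm, which showed as 12 N of side force; I backed it off before lifting.
- The tab appeared about 2 mm nearer the robot than predicted, and I allowed for part of that.

No check failed, and the forces I saw stayed far below the limits.

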